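# Gauge a confectionery bar in a tapered slot

## Robot

A 6-joint arm with a two-finger parallel gripper is mounted at the origin on the work surface. World frame = base frame: x ahead of the robot, y to its left, z up, the work surface at z = 0. Lengths are in m, angles in rad, forces in N, time in s.
With the tool pointing down it reaches from about 0.275 to 0.75 m from the base axis. Payload 10.2 kg.
Tool frame: the origin (TCP) lies on the centre line of the jaws, within the pads' length; the fingertips stand ahead of it and the grasp point (between the pads) lies 3 mm ahead of it (ctrl.tips_ahead is the z of the fingertips in the tool frame, in m); z points along the fingers, x is the direction in which the jaws open and shut, and the axes are right-handed (so a half turn about z gives the same grasp; the last joint's range is limited). The gripper opens to 88 mm and grips with 3 to 60 N. Pads are 18 mm wide; open, the fingers measure 123 mm over their backs; the gripper's body (75 mm by 187 mm) begins 45 mm behind the grasp point.
Start: joints at [0.995, 0.313, 1.498, -0, 1.331, -0.223], TCP at [0.181, 0.493, 0.261] pointing down, gripper open.
Joint ranges: [-2.94, 2.94], [-0.97, 2.17], [0.19, 2.56], [-1.23, 4.37], [0.02, 3.11], [-2.88, 2.88]. Speed limits (rad/s): [2.39, 2.39, 3.01, 3.14, 3.14, 3.14].

## Interface

Orientations are given as a unit quaternion [x, y, z, w].
In Python, from plant import ctrl gives the robot as it stands. Calls block until the motion is done:
- ctrl.move_pose(position, orientation): joint-space move of the TCP to a pose.
- ctrl.line_to(position, frame=None, feed=0.15): straight line of the TCP; frame=None keeps the orientation; feed is the mean speed in m/s.
- ctrl.goto_joints(angles): joint-space move.
- ctrl.let_go() and ctrl.gripper_close(force=None): open the fingers fully, or close them until they stop; force is the grip in N (None keeps the last).
- ctrl.hold(seconds).
- ctrl.ik(position, orientation): joint angles nearest the present ones, or None.
- ctrl.read_camera(name): name is "scene" or "top"; returns (picture, depth): 400x640x3 uint8, blue, green, red; 400x640 float32, m along the optical axis (not along the pixel's ray), 0 where there is no reading.
- ctrl.get_calibration(name): a dict with "camera_matrix" (3x3 intrinsics, pixels), "world_from_camera" (4x4, takes a point from camera to world coordinates). Camera axes: x right, y down, z forward; pixel columns grow to the right and rows downward; lengths in m; the calibration is good to about 2 mm. A picture is of the moment at which its call begins. get_calibration takes no time and is no camera call.
A pose or a line that the arm cannot do raises ctrl.Unreachable and nothing moves.
- ctrl.sign_off(): hands the job in, once; it reports no verdict.
Readings, each from a call of its own:
- ctrl.get_time_s(): time.
- ctrl.get_q(): joint angles.
- ctrl.get_qvel(): joint speeds.
- ctrl.get_tau(): joint torques, N m.
- ctrl.get_tcp_pos(): TCP position.
- ctrl.get_tcp_rot(): TCP orientation.
- ctrl.get_force(): force on the tool from outside, world axes, zero at the start.
- ctrl.get_wrist_torque(): the same for the moment, N m.
- ctrl.get_finger_gap(): finger opening in m.
Only numpy, scipy, OpenCV 4.12 (cv2) and the standard library are available. Lean on these libraries where they do the work, as an engineer would, in place of code of your own. Each camera call takes 0.05 s, during which the arm holds its last target.

## Task

Check the thickness of the long steel confectionery bar, the one with the hanging loop: lay it upright on the gauge's bed with its plain end in the wide mouth of the tapered slot and slide it along until it wedges tight between rail and jaw, with a firm push but without forcing it. Then, with the bar left wedged where it stopped, bring the cursor gently up until it touches the bar's end, so that it keeps the reading, and let go of both. Leave everything else on the bench where it is.

Things in the scene. Friction and masses are not known exactly. Their poses are not given: they have to be found in the camera images.
- bar: The bar to gauge: plain steel, 180 mm long, 26 mm tall, 0.51 kg, standing on its narrow long side, as it must in the gauge. Its thickness is not given (somewhere from 10 to 22 mm): the gauge is for that. A 16 mm wire hanging loop sticks out of its rear end. Origin: centre of its underside; x along its length towards the plain end, z up. The shorter steel bars without loop are not to be used.
- bar_nose (a point): Centre of the bar's plain end face, 20.5 mm above its underside and 90 mm ahead of its origin along the bar's x.
- gauge: Tapered gauge, fixed. Aluminium bed, x -210 to +170 mm, y -50 to +60 mm, top 12 mm above the bench. Origin at bench level; x runs along the slot from its wide mouth to the narrow end, z up. A straight steel rail stands on the bed, x -30 to +170 mm, y -34 to -10 mm, top 26 mm above the bench; its face at y = -10 mm, parallel to x, is one side of the slot. It bears scale lines and the cursor.
- jaw: The slot's other side: a steel block 100 x 30 mm, 14 mm high (bolt heads to 19 mm), bolted fast to the bed at a place along the gauge that differs each time. Its slot face stands at 8 degrees to the rail, so the slot narrows towards the gauge's +x. Origin: on the bed, on that face at its narrow end, where the slot is 9.6 mm wide; axes parallel to the gauge's.
- slot_mouth (a point): Middle of the slot's wide mouth at bed level, 99 mm back from the jaw's origin; the slot is 23.5 mm wide here. The bar rubs on the bed with 2 to 6 N; a push of about 10 N beyond that wedges it well, once it bears on both the rail and the jaw: held off the rail and stopped by the jaw alone it is not wedged. Pressing it on the jaw with more than 18 N is a fault.
- cursor: Dark steel cursor riding on the rail. It starts near the narrow end, slides along the gauge's x (135 mm of travel) with about 1.5 N of friction plus slight drag, and stays where it is left. Its arm, 28 to 37 mm above the bench, reaches over the slot and meets the upper part of the bar's nose. Origin on the rail's top; axes parallel to the gauge's. Pressing it on the bar with more than 15 N is a fault.
- cursor_face (a point): Centre of the cursor arm's flat face that meets the bar's nose; the face looks to the gauge's -x.
- cursor_knob (a point): On the axis of the cursor's black square knob, 18 x 18 mm, sides parallel to the gauge's x and y, from 38 to 80 mm above the bench; this point is 62 mm above the bench and 15 mm behind the cursor's face along the gauge's x.

How it is judged:
On the way, in this order (a step that is already met when the one before it is completed fails the run):
1. the bar lies upright on the bed with its plain end in the mouth of the slot, still short of wedging (z of bar in the frame of gauge between 0.01 and 0.0145 m and angle between bar's own z axis and vertical below 0.06 rad and y of bar_nose in the frame of gauge between -0.01 and 0.014 m and angle between the x axis of bar and the x axis of gauge, either way round below 0.2 rad and x of bar_nose in the frame of jaw between -0.105 and -0.0415 m), for 0.1 s.
2. the bar is wedged: pressed into the taper against the jaw (z of bar in the frame of gauge between 0.01 and 0.0145 m and angle between bar's own z axis and vertical below 0.06 rad and y of bar_nose in the frame of gauge between -0.01 and 0.014 m and angle between the x axis of bar and the x axis of gauge, either way round below 0.2 rad and x of bar_nose in the frame of jaw between -0.036 and -0.0195 m and contact force between bar and jaw above 2 N), for 0.1 s.
3. the cursor meets the wedged bar's end (z of bar in the frame of gauge between 0.01 and 0.0145 m and angle between bar's own z axis and vertical below 0.06 rad and y of bar_nose in the frame of gauge between -0.01 and 0.014 m and angle between the x axis of bar and the x axis of gauge, either way round below 0.2 rad and x of bar_nose in the frame of jaw between -0.036 and -0.0195 m and x of bar_nose in the frame of cursor_face above -0.003 m), for 0.1 s.
At the end, for the whole second after the job is handed in: The bar lies upright on the bed in the slot, its nose no more than 4.5 mm short of where it first touches both sides (jaw x = -31.5 mm) nor 12 mm beyond; the cursor's face is within 3 mm of the nose (2 mm of overlap at most); both are released and at rest (all of step 3 and x of bar_nose in the frame of cursor_face below 0.002 m and linear speed of each of bar, cursor below 0.01 m/s).
It fails at once if the bar is forced: pressed on the jaw with more than 18 N (contact force between bar and jaw above 18 N).
It fails at once if the cursor is pressed on the bar with more than 15 N (contact force between cursor and bar above 15 N).
It fails at once if a bystander is disturbed (moved more than 20 mm) (distance of any of short_bar1, short_bar2, cup0, cup1, cup2, bowl, spatula, jar from where it was at the start of the episode above 0.02 m).
It also fails if it takes over 67 s, if anything falls off the work surface, if the arm or the gripper's body presses on something with over 40 N, if the wrist force passes 120 N, or if a joint passes its speed limit or range.

## Working session

There is one attempt and no reset: what is moved stays moved. The work goes in short steps, each a Python script; the robot and the scene stay as the last script left them, time stands still between calls to the robot, and variables do not carry over. Pictures are saved under pics/ and viewed, and the job is handed in when it is done.

```bash
ls; mkdir -p pics; python3 - <<'E'
from plant import ctrl
import cv2, numpy as np
print(ctrl.get_time_s())
for n in ("scene","top"):
    p,d=ctrl.read_camera(n); cv2.imwrite(f"pics/{n}0.png",p); np.save(f"pics/{n}0.npy",d)
    c=ctrl.get_calibration(n); print(n,np.round(c["camera_matrix"],2).tolist(),np.round(c["world_from_camera"],4).tolist(), d.min(), d.max())
print(ctrl.tips_ahead, ctrl.get_tcp_rot())
E
```

```text
pics
0.0
scene [[391.16, 0.0, 322.16], [0.0, 391.16, 206.79], [0.0, 0.0, 1.0]] [[0.6498, 0.4387, -0.6208, 0.9843], [0.7601, -0.3706, 0.5338, -0.4008], [0.0041, -0.8187, -0.5742, 0.4433], [0.0, 0.0, 0.0, 1.0]] 0.0 3.5862155
top [[499.64, 0.0, 316.44], [0.0, 499.64, 201.67], [0.0, 0.0, 1.0]] [[0.1487, -0.9639, 0.2207, 0.3788], [-0.9889, -0.1455, 0.031, -0.066], [0.0023, -0.2229, -0.9748, 0.8428], [0.0, 0.0, 0.0, 1.0]] 0.0 1.8132343
0.022 [ 8.20233787e-01  5.72028184e-01 -5.07863705e-04  1.83332232e-04]
```

View pics/scene0.png

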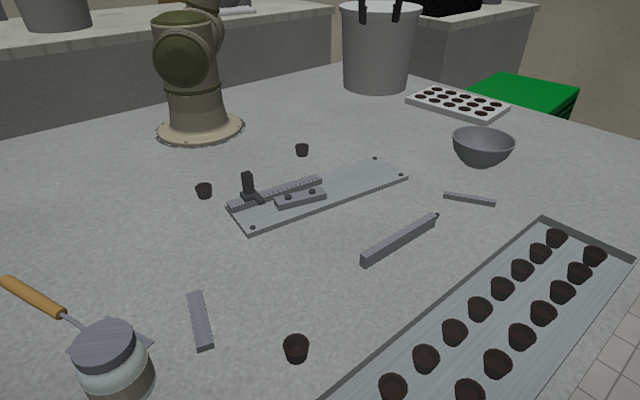

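View pics/top0.png

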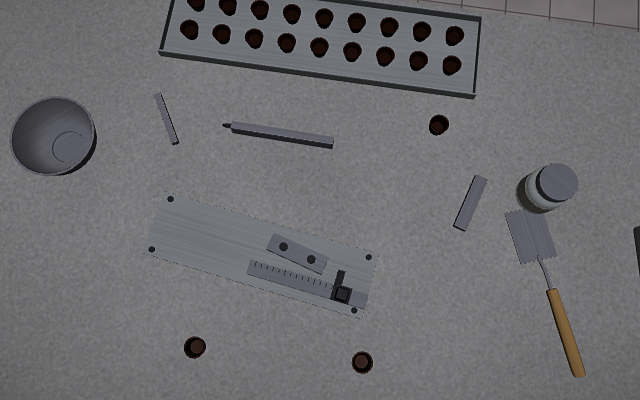

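The bar, with its loop at (226,126) and plain end at (333,143), and the gauge, with its mouth at the left and cursor at (342,293), both point right in the top view. I'll zoom in for edges.

```bash
python3 - <<'E'
import cv2
p=cv2.imread("pics/top0.png")
cv2.imwrite("pics/zg.png",cv2.resize(p[185:325,140:390],None,fx=3.2,fy=3.2,interpolation=cv2.INTER_CUBIC))
cv2.imwrite("pics/zb.png",cv2.resize(p[110:160,210:350],None,fx=5.5,fy=5.5,interpolation=cv2.INTER_CUBIC))
E
```

```text
(no output)
```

View pics/zg.png

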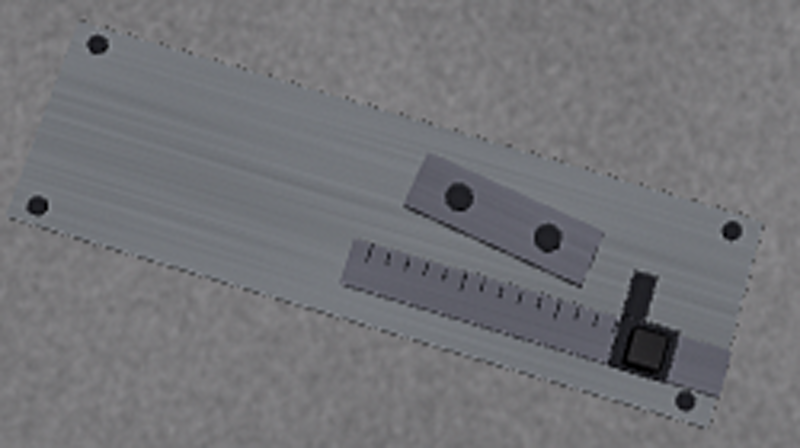

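View pics/zb.png

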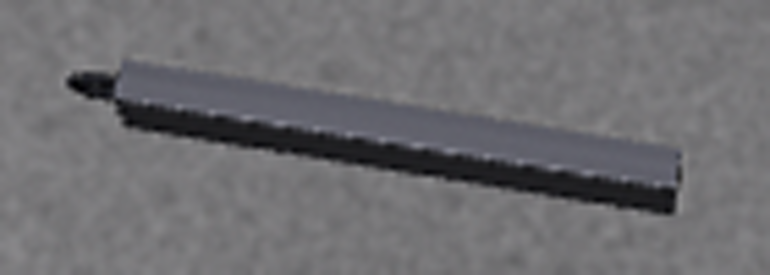

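```bash
cat > vis.py <<'E'
import cv2, numpy as np
from plant import ctrl
def ray(n,uv,z):
    c=ctrl.get_calibration(n);K=np.array(c["camera_matrix"]);T=np.array(c["world_from_camera"])
    uv=np.atleast_2d(np.array(uv,float))
    d=(T[:3,:3]@np.linalg.inv(K)@np.c_[uv,np.ones(len(uv))].T).T
    o=T[:3,3]; return o+d*((z-o[2])/d[:,2])[:,None]
def proj(n,P):
    c=ctrl.get_calibration(n);K=np.array(c["camera_matrix"]);T=np.linalg.inv(np.array(c["world_from_camera"]))
    P=np.atleast_2d(P);q=(K@(P@T[:3,:3].T+T[:3,3]).T).T
    return q[:,:2]/q[:,2:]
E
python3 - <<'E'
from vis import *
p=cv2.imread("pics/top0.png")
for n,(x,y) in dict(bench=(100,250),bed=(200,230),bar=(280,132),rail=(262,268),jaw=(297,245),side=(280,139),knob=(342,294)).items(): print(n,p[y,x], p[y-1:y+2,x-1:x+2].reshape(-1,3).mean(0).round(1))
# purple-ish mask: R>G
i=p.astype(int); s=cv2.GaussianBlur(p,(3,3),0).astype(int)
m=((s[...,2]-s[...,1]>=2)&(s[...,0]-s[...,1]>=6)).astype(np.uint8)*255
cs,_=cv2.findContours(m,cv2.RETR_EXTERNAL,cv2.CHAIN_APPROX_NONE)
for c in cs:
    if cv2.contourArea(c)>80: print(cv2.contourArea(c),cv2.minAreaRect(c))
cv2.imwrite("pics/m.png",m)
E
```

```text
bench [118 116 116] [118.8 116.6 117.4]
bed [118 113 110] [119.6 114.9 111.8]
bar [107  96  97] [108.1  97.7  97.7]
rail [105  96  95] [101.3  91.8  91.6]
jaw [109  99  98] [108.9  98.6  98. ]
side [33 30 32] [35.  32.6 32.6]
knob [38 37 38] [39.9 37.6 38.3]
```

View pics/m.png

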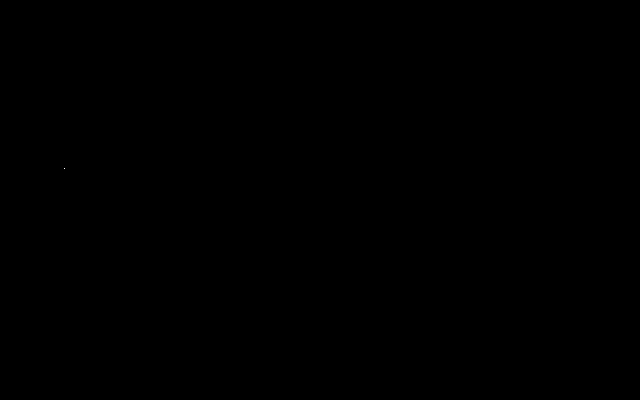

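```bash
python3 - <<'E'
from vis import *
p=cv2.imread("pics/top0.png")
s=cv2.bilateralFilter(p,5,20,2).astype(int)
m=((s[...,0]-s[...,1]>=8)&(s[...,1]>70)&(s[...,1]<108)).astype(np.uint8)*255
cs,_=cv2.findContours(m,cv2.RETR_EXTERNAL,cv2.CHAIN_APPROX_NONE)
for c in cs:
    r=cv2.minAreaRect(c)
    if cv2.contourArea(c)>80:
        print(cv2.contourArea(c),r)
        P=ray("top",cv2.boxPoints(r),0.026); print(P[:,:2].round(4).tolist(), np.linalg.norm(np.diff(P,axis=0),axis=1).round(4))
b=((s[...,0]-s[...,2]>=5)).astype(np.uint8)*255
b=cv2.morphologyEx(b,cv2.MORPH_CLOSE,np.ones((5,5)));b=cv2.morphologyEx(b,cv2.MORPH_OPEN,np.ones((5,5)))
b[:160]=0
cs,_=cv2.findContours(b,cv2.RETR_EXTERNAL,cv2.CHAIN_APPROX_NONE)
c=max(cs,key=cv2.contourArea); r=cv2.minAreaRect(c); print("bed",r)
# hand corners
crop=np.array([[80,20],[765,227],[710,428],[10,218]])/3.2+[140,185]
B=ray("top",crop,0.012); print(B.round(4).tolist(), np.linalg.norm(np.diff(np.r_[B,B[:1]],axis=0),axis=1))
cv2.imwrite("pics/m2.png",np.maximum(m,b//3))
E
```

```text
221.5 ((358.0091857910156, 299.3027648925781), (17.240873336791992, 15.708352088928223), 16.699243545532227)
[[0.4043, -0.1144], [0.4289, -0.1184], [0.4251, -0.1457], [0.4005, -0.1415]] [0.025  0.0276 0.0249]
1168.5 ((289.5963439941406, 278.67889404296875), (87.35374450683594, 15.516785621643066), 16.69924545288086)
[[0.4282, 0.0559], [0.453, 0.0531], [0.4332, -0.0879], [0.4088, -0.0841]] [0.025  0.1423 0.0247]
1025.5 ((296.85272216796875, 253.02395629882812), (60.82903289794922, 19.034934997558594), 24.443954467773438)
[[0.4722, 0.0311], [0.5025, 0.0232], [0.4749, -0.0733], [0.4452, -0.0647]] [0.0313 0.1004 0.031 ]
1806.0 ((535.3316040039062, 248.473876953125), (85.45149230957031, 37.06834411621094), 72.25532531738281)
[[0.5907, -0.3538], [0.6189, -0.4112], [0.4896, -0.4596], [0.4631, -0.4041]] [0.0639 0.1381 0.0616]
634.0 ((470.9310302734375, 201.82760620117188), (12.605417251586914, 55.67393112182617), 23.198591232299805)
[[0.5587, -0.2721], [0.6524, -0.3012], [0.6465, -0.3214], [0.5532, -0.2918]] [0.0981 0.021  0.0979]
1048.5 ((558.5, 181.0), (36.0, 37.0), 90.0)
[[0.6878, -0.4078
[... 210 characters left out ...]
0.6855, 0.1274], [0.6824, -0.0519], [0.6688, -0.0518]] [0.0137 0.1793 0.0136]
5120.0 ((51.5, 135.5), (76.36752319335938, 86.26702880859375), 45.0)
[[0.5903, 0.526], [0.7172, 0.4524], [0.6324, 0.3333], [0.5111, 0.4085]] [0.1467 0.1462 0.1427]
261.0 ((165.05154418945312, 117.29476928710938), (51.154884338378906, 6.560553550720215), 69.59011840820312)
[[0.7124, 0.2734], [0.7182, 0.2637], [0.6355, 0.2138], [0.6298, 0.2234]] [0.0114 0.0966 0.0111]
bed ((261.0104064941406, 253.45645141601562), (229.48643493652344, 67.13866424560547), 16.8147029876709)
[[0.5463, 0.2196, 0.012], [0.4908, -0.1565, 0.012], [0.3855, -0.1413, 0.012], [0.4369, 0.2327, 0.012]] [0.38014463 0.10634323 0.37749102 0.11016636]
```

View pics/m2.png

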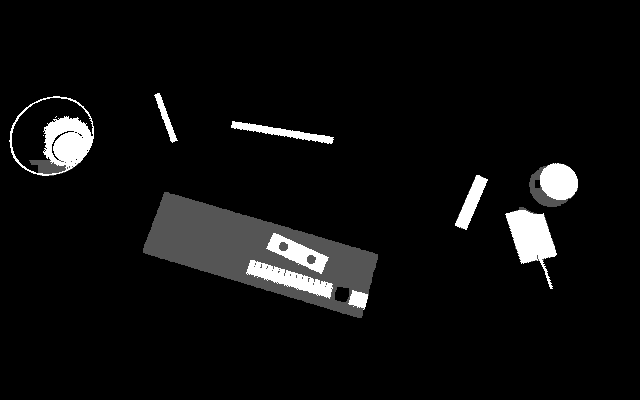

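```bash
cat >> vis.py <<'E'
def rect_steel(p):
    s=cv2.bilateralFilter(p,5,20,2).astype(int)
    m=((s[...,0]-s[...,1]>=8)&(s[...,1]>70)&(s[...,1]<108)).astype(np.uint8)*255
    cs,_=cv2.findContours(m,cv2.RETR_EXTERNAL,cv2.CHAIN_APPROX_NONE)
    return m,[c for c in cs if cv2.contourArea(c)>80]
def quat(phi): return [np.cos(phi/2),np.sin(phi/2),0,0]
YAW=np.deg2rad(-98.0)
GX=np.array([np.cos(YAW),np.sin(YAW)]);GY=np.array([-GX[1],GX[0]])
O=np.array([0.453,0.0531])+0.030*GX+0.010*GY    # gauge origin
JX=0.0877                                        # jaw origin x in gauge
def g2w(x,y): return O+x*GX+y*GY
def w2g(P): d=np.asarray(P)[...,:2]-O; return np.stack([d@GX,d@GY],-1)
PG=YAW+np.pi/2
E
python3 - <<'E'
from vis import *
print("O",O, "bed corners g",w2g(np.array([[0.5463,0.2196],[0.4908,-0.1565],[0.3855,-0.1413],[0.4369,0.2327]])).round(4).tolist())
crop=np.array([[648,346]])/3.2+[140,185]; print("knob top g",w2g(ray("top",crop,0.080)))
crop=np.array([[634,270],[622,322]])/3.2+[140,185]; print("arm face g",w2g(ray("top",crop,0.037)))
bx=np.array([0.6756-0.6787,-0.0518-0.1271]);bx/=np.linalg.norm(bx);c=np.array([0.6771,0.0376]);gp=c-0.02*bx
ph=np.arctan2(bx[1],bx[0])+np.pi/2
print(gp,np.rad2deg(ph))
for n,P,f in [("bar",[*gp,0.025],ph),("place",[*g2w(JX-.085-.11,-.0005),.037],PG),("knob",[*g2w(.13,-.022),.065],PG)]:
    for k in (0,np.pi):
        q=ctrl.ik(P,quat(f+k)); print(n,P,k,None if q is None else np.round(q,2))
E
```

```text
O [0.45872749 0.02200023] bed corners g [[-0.2079, 0.0592], [0.1723, 0.0566], [0.1719, -0.0498], [-0.2056, -0.0509]]
knob top g [[ 0.12800102 -0.02328322]]
arm face g [[ 0.11266866  0.0132738 ]
 [ 0.11404238 -0.01319525]]
[0.67744651 0.057597  ] -0.9927285768225219
bar [np.float64(0.6774465103070075), np.float64(0.05759699803988433), 0.025] 0 [-0.09  0.89  1.19 -0.    1.07 -0.07]
bar [np.float64(0.6774465103070075), np.float64(0.05759699803988433), 0.025] 3.141592653589793 None
place [np.float64(0.4731656273572579), np.float64(0.12832557725460278), 0.037] 0 [ 0.03  0.55  1.83 -0.    0.77  0.16]
place [np.float64(0.4731656273572579), np.float64(0.12832557725460278), 0.037] 3.141592653589793 None
knob [np.float64(0.4188490870214907), np.float64(-0.10367281378713049), 0.065] 0 [-0.52  0.4   1.98 -0.    0.76 -0.38]
knob [np.float64(0.4188490870214907), np.float64(-0.10367281378713049), 0.065] 3.141592653589793 [-0.52  0.4   1.98 -0.    0.76  2.77]
```

```bash
python3 - <<'E'
from vis import *
ph=np.deg2rad(-0.99); gp=[0.67745,0.0576]
ctrl.move_pose([*gp,0.10],quat(ph)); print(ctrl.get_time_s())
ctrl.line_to([*gp,0.026],feed=0.12); print(ctrl.get_time_s(),ctrl.get_tcp_pos(),ctrl.get_force())
ctrl.gripper_close(force=40); print(ctrl.get_time_s(),ctrl.get_finger_gap(),ctrl.get_force())
ctrl.line_to([*gp,0.10],feed=0.12); print(ctrl.get_time_s(),ctrl.get_force(),ctrl.get_finger_gap())
for n in ("scene","top"):
    p,d=ctrl.read_camera(n); cv2.imwrite(f"pics/{n}1.png",p)
E
```

```text
2.5167
3.2833 [0.67792974 0.05763109 0.02685067] [0.49235265 0.76406693 0.97480722]
4.3917 0.014165829798908415 [-0.75427196  0.50092527  0.0750191 ]
5.1583 [ 0.58520083 -0.94418823 -4.95783304] 0.01338676642864705
```

View pics/scene1.png

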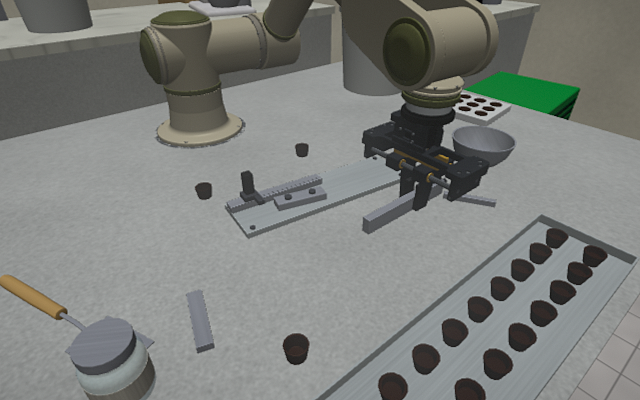

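View pics/top1.png

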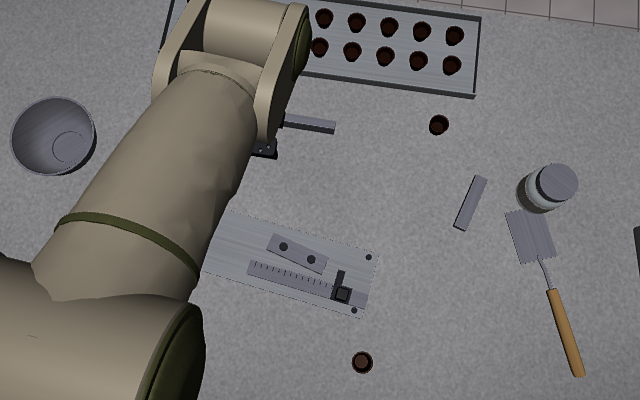

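The bar is held level at a gap of about 14 mm. I'll carry it over the gauge and check before lowering.

```bash
python3 - <<'E'
from vis import *
xy=g2w(JX-.085-.11,-.0005)
ctrl.move_pose([*xy,0.085],quat(PG)); print(ctrl.get_time_s())
ctrl.line_to([*xy,0.052],feed=0.08); print(ctrl.get_time_s(), ctrl.get_tcp_pos(),xy, ctrl.get_force())
for n in ("scene","top"):
    p,d=ctrl.read_camera(n); cv2.imwrite(f"pics/{n}2.png",cv2.resize(p[150:250,200:420] if n=="scene" else p[185:325,140:390],None,fx=3.2,fy=3.2,interpolation=cv2.INTER_CUBIC))
E
```

```text
6.1333
6.7 [0.47354401 0.12822896 0.05201803] [0.47316563 0.12832558] [ 0.77798297  0.1291629  -4.04523224]
```

View pics/scene2.png

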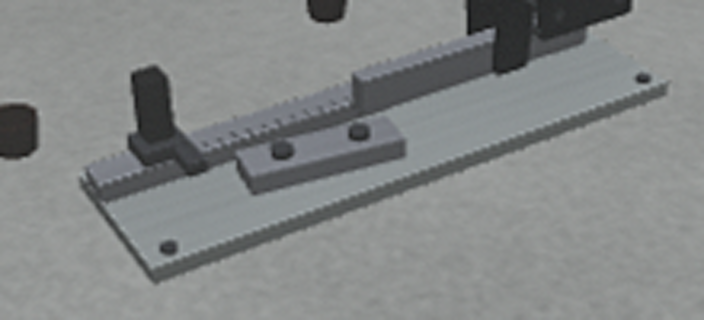

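View pics/top2.png

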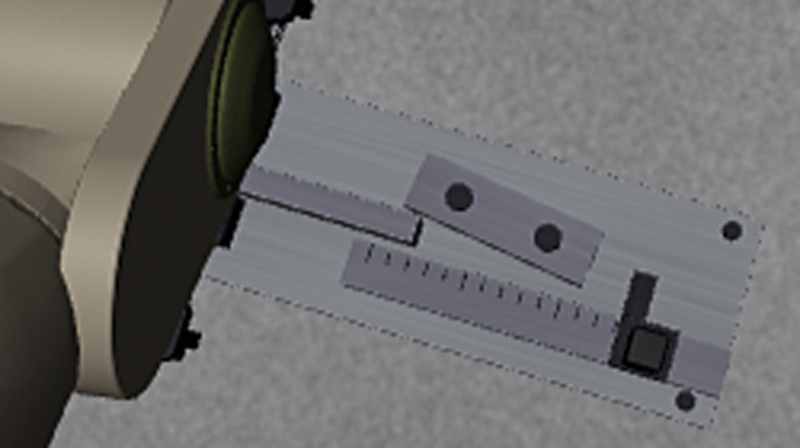

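```bash
python3 - <<'E'
from vis import *
f=lambda a:np.array(a)/3.2+[140,185]
print(w2g(ray("top",f([[422,210],[412,241],[243,166],[240,192]]),.0515)).round(4), "jaw mouth corner",w2g(ray("top",f([[404,205],[583,286]]),.026)).round(4), "rail", w2g(ray("top",f([[356,238],[726,348]]),.026)).round(4))
E
```

```text
[[ 0.0033  0.0103]
 [ 0.0033 -0.0058]
 [-0.089   0.0058]
 [-0.0862 -0.007 ]] jaw mouth corner [[-0.0093  0.0126]
 [ 0.0903 -0.0008]] rail [[-0.0276 -0.0105]
 [ 0.168  -0.01  ]]
```

```bash
python3 - <<'E'
from vis import *
p,d=ctrl.read_camera("top"); cv2.imwrite("pics/top2raw.png",p)
m,cs=rect_steel(p)
for c in cs:
    r=cv2.minAreaRect(c)
    if r[0][0]<370 and 190<r[0][1]<320: print(r, w2g(ray("top",cv2.boxPoints(r),.0515 if r[0][1]<258 and r[0][0]<280 else .026)).round(4).tolist())
E
```

```text
((358.6470947265625, 299.4117736816406), (15.522278785705566, 14.55213737487793), 14.03624439239502) [[0.1456, -0.0345], [0.145, -0.0114], [0.1698, -0.0102], [0.1703, -0.0333]]
((289.5812072753906, 278.7268371582031), (87.17498779296875, 15.569738388061523), 16.557069778442383) [[-0.0292, -0.0353], [-0.0298, -0.0102], [0.1122, -0.0099], [0.1119, -0.0346]]
((242.89907836914062, 248.1697540283203), (54.1171875, 8.620436668395996), 16.699243545532227) [[-0.0853, -0.0059], [-0.0859, 0.0078], [0.0012, 0.0077], [0.0014, -0.0059]]
((288.4000549316406, 249.70004272460938), (42.48529052734375, 16.994115829467773), 26.56505012512207) [[-0.011, 0.0143], [-0.0067, 0.0419], [0.0626, 0.0297], [0.0578, 0.0023]]
```

The bar is parallel to the rail. Its side at y −5.9…+7.8 mm and nose at −86 mm in the jaw frame both sit inside the mouth, so I'll lower it.

```bash
python3 - <<'E'
from vis import *
xy=g2w(JX-.085-.11,-.0005)
f0=np.array(ctrl.get_force())
ctrl.line_to([*xy,0.042],feed=0.06)
for z in np.arange(.0410,.0370,-.0005):
    ctrl.line_to([*xy,z],feed=0.02); f=np.array(ctrl.get_force()); print(round(z,4),ctrl.get_time_s(),round(ctrl.get_tcp_pos()[2],4),f.round(1))
    if f[2]>f0[2]+3.5: break
E
```

```text
0.041 7.4167 0.041 [-0.6  0.2 -4.7]
0.0405 7.6667 0.0405 [ 0.9 -0.5 -5.6]
0.04 7.9167 0.04 [-0.   0.6 -4.7]
0.0395 8.1667 0.0395 [ 1.  -0.  -4.1]
0.039 8.4167 0.039 [ 0.5 -0.5 -4.3]
0.0385 8.6667 0.0385 [ 0.2  0.9 -5.1]
0.038 8.9167 0.038 [-0.2  0.4 -5.1]
0.0375 9.1667 0.0379 [-3.6 -1.1  3.3]
```

```bash
python3 - <<'E'
from vis import *
x=JX-.085-.11
ctrl.let_go(); t=ctrl.get_time_s()
ctrl.line_to([*g2w(x,-.0005),0.0385],feed=0.05); print(t,ctrl.get_time_s(),ctrl.get_force())
ctrl.gripper_close(force=12); print(ctrl.get_time_s(),ctrl.get_finger_gap())
b=np.mean([ctrl.get_force() for _ in range(5)],0); print(b)
for y in np.arange(-.001,-.0075,-.0005):
    ctrl.line_to([*g2w(x,y),.0385],feed=0.02); f=np.array(ctrl.get_force())-b
    print(round(y,4),ctrl.get_time_s(),w2g(ctrl.get_tcp_pos()).round(4),"gx %.1f gy %.1f z %.1f"%(f[:2]@GX,f[:2]@GY,f[2]))
    if f[:2]@GY>9: break
p,d=ctrl.read_camera("top"); cv2.imwrite("pics/top3raw.png",p)
m,cs=rect_steel(p)
for c in cs:
    r=cv2.minAreaRect(c)
    if r[0][0]<370 and 190<r[0][1]<320: print(r, w2g(ray("top",cv2.boxPoints(r),.038 if r[0][1]<258 and r[0][0]<280 else .026)).round(4).tolist())
E
```

```text
10.3333 10.5833 [-0.08086228 -0.54616972 -0.1312188 ]
11.6917 0.013848566078894155
[ 0.96032104 -0.08258821 -0.60558015]
-0.001 11.9417 [-0.1073 -0.0009] gx 0.2 gy 1.2 z -1.0
-0.0015 12.1917 [-0.1073 -0.0014] gx -0.4 gy 0.6 z -1.2
-0.002 12.4417 [-0.1073 -0.002 ] gx 1.1 gy 0.4 z -0.1
-0.0025 12.6917 [-0.1073 -0.0025] gx -0.7 gy 0.4 z 0.1
-0.003 12.9417 [-0.1073 -0.003 ] gx 0.3 gy -0.6 z -0.4
-0.0035 13.1917 [-0.1073 -0.0035] gx 0.5 gy 0.7 z -0.4
-0.004 13.4417 [-0.1073 -0.004 ] gx 0.3 gy -0.3 z 0.3
-0.0045 13.6917 [-0.1073 -0.0045] gx -0.3 gy 0.5 z -0.8
-0.005 13.9417 [-0.1073 -0.0049] gx -0.5 gy 1.5 z -1.9
-0.0055 14.1917 [-0.1073 -0.0054] gx -2.1 gy 2.8 z -1.7
-0.006 14.4417 [-0.1074 -0.0059] gx -1.8 gy 2.6 z -1.4
-0.0065 14.6917 [-0.1074 -0.0064] gx -3.2 gy 3.0 z -2.1
-0.007 14.9417 [-0.1073 -0.0069] gx -2.8 gy 3.4 z -1.7
((357.9411926269531, 299.73529052734375), (16.73495864868164, 15.522278785705566), 14.03624439239502) [[0.1437, -0.0361], [0.143, -0.0115], [0.1698, -0.0102], [0.1703, -0.0348]]
((274.9991455078125, 269.3027648925781), (120.52706909179688, 25.230640411376953), 16.8583984375) [[-0.084, -0.0349], [-0.0855, 0.006], [0.1124, 0.0053], [0.1118, -0.0351]]
((288.2000427246094, 250.10003662109375), (42.48529052734375, 17.8885440826416), 26.56505012512207) [[-0.0112, 0.0129], [-0.0067, 0.0419], [0.0626, 0.0297], [0.0576, 0.0009]]
```

```bash
python3 - <<'E'
from vis import *
x=JX-.085-.11
ctrl.line_to([*g2w(x,-.0049),.0385],feed=0.02)
ctrl.let_go(); print(ctrl.get_time_s(),ctrl.get_force())
for n in ("scene","top"):
    p,d=ctrl.read_camera(n); cv2.imwrite(f"pics/{n}4raw.png",p); cv2.imwrite(f"pics/{n}4.png",cv2.resize(p[150:250,200:420] if n=="scene" else p[205:315,200:370],None,fx=3.6 if n=="scene" else 4.6,fy=3.6 if n=="scene" else 4.6,interpolation=cv2.INTER_CUBIC))
E
```

```text
16.4083 [ 0.58287944  0.21794025 -0.41280527]
```

View pics/scene4.png

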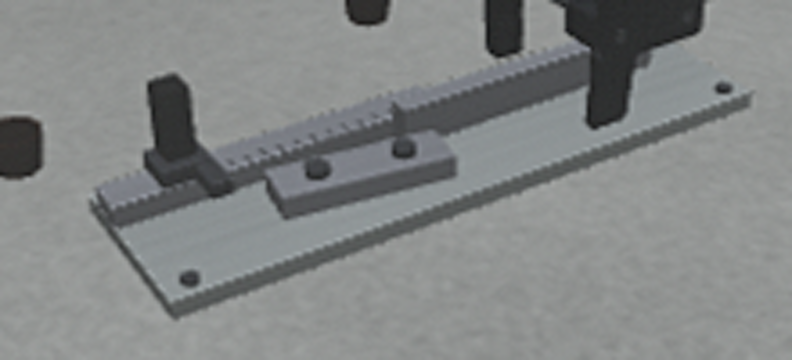

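View pics/top4.png

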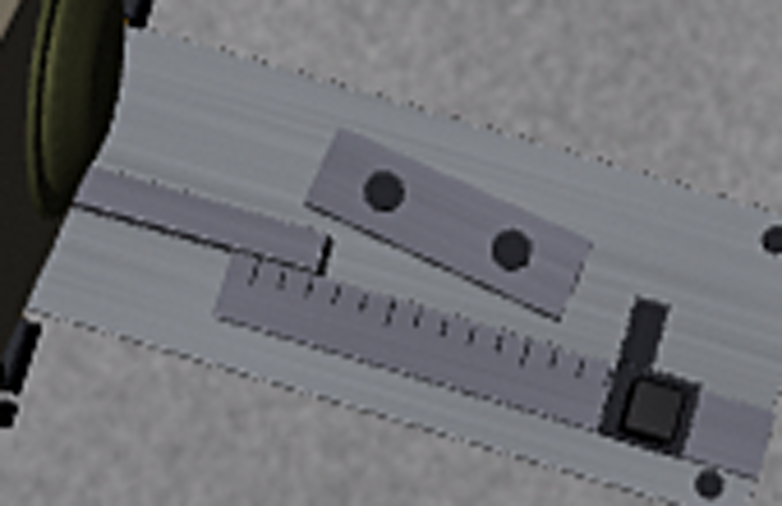

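The bar lies flat on the bed along the rail, with its nose about 86 mm short of the jaw's end. I'll slide it in with a light grip.

```bash
cat > slide.py <<'E'
from vis import *
x0=JX-.085-.11; Z=.0385; Y=-.0049
ctrl.gripper_close(force=12); print(ctrl.get_time_s(),ctrl.get_finger_gap())
b=np.mean([ctrl.get_force() for _ in range(5)],0)
def rd():
    f=np.array(ctrl.get_force())-b; return f[:2]@GX,f[:2]@GY,f[2]
k=0
def go(dx,feed):
    ctrl.line_to([*g2w(x0+dx,Y),Z],feed=feed); r=rd()
    print("%.4f t%.2f"%(dx,ctrl.get_time_s()),w2g(ctrl.get_tcp_pos()).round(4),"gx %.1f gy %.1f z %.1f"%r, flush=True); return r
lim=False
for dx in (.012,.024,.036,.044):
    r=go(dx,.05)
    if r[0]<-10: lim=True;break
if not lim:
    for dx in np.arange(.0445,.0485,.0005):
        r=go(dx,.02)
        if r[0]<-8: lim=True;break
E
python3 slide.py
```

```text
17.6167 0.013853787283215749
0.0120 t18.01 [-0.0947 -0.0047] gx 2.2 gy 1.1 z -1.2
0.0240 t18.40 [-0.0828 -0.0048] gx 3.3 gy 2.2 z -1.5
0.0360 t18.79 [-0.0708 -0.0047] gx 1.9 gy 3.7 z -2.3
0.0440 t19.10 [-0.063  -0.0047] gx 2.4 gy 4.4 z -3.2
0.0445 t19.35 [-0.063  -0.0047] gx -0.3 gy 5.5 z -3.6
0.0450 t19.60 [-0.0626 -0.0047] gx -1.9 gy 5.0 z -3.3
0.0455 t19.85 [-0.0622 -0.0047] gx -2.9 gy 5.8 z -3.2
0.0460 t20.10 [-0.0617 -0.0047] gx -2.0 gy 3.9 z -1.8
0.0465 t20.35 [-0.0612 -0.0047] gx -2.3 gy 5.1 z -2.8
0.0470 t20.60 [-0.0607 -0.0047] gx -3.4 gy 5.2 z -2.4
0.0475 t20.85 [-0.0602 -0.0047] gx -1.7 gy 4.6 z -2.8
0.0480 t21.10 [-0.0597 -0.0047] gx -3.1 gy 5.3 z -3.2
0.0485 t21.35 [-0.0592 -0.0047] gx -2.2 gy 5.4 z -3.3
```

```bash
cat > slide2.py <<'E'
from vis import *
x0=JX-.085-.11; Z=.0385; Y=-.0047
b=np.array([.5,.2,-.4])
def go(dx):
    ctrl.line_to([*g2w(x0+dx,Y),Z],feed=.02); f=np.mean([ctrl.get_force() for _ in range(3)],0)-b
    r=(f[:2]@GX,f[:2]@GY,f[2])
    print("%.4f t%.2f"%(dx,ctrl.get_time_s()),w2g(ctrl.get_tcp_pos()).round(4),"gx %.1f gy %.1f z %.1f"%r, flush=True); return r
dx=.0485
while dx<.060:
    dx+=.0004 if dx<.0525 else .0003
    r=go(dx)
    if r[0]<-6: break
p,d=ctrl.read_camera("top"); cv2.imwrite("pics/top5raw.png",p); cv2.imwrite("pics/top5.png",cv2.resize(p[205:315,200:370],None,fx=4.6,fy=4.6,interpolation=cv2.INTER_CUBIC))
E
python3 slide2.py
```

```text
0.0489 t21.60 [-0.0588 -0.0046] gx -2.4 gy 4.7 z -3.2
0.0493 t21.85 [-0.0584 -0.0046] gx -2.5 gy 4.4 z -3.4
0.0497 t22.10 [-0.058  -0.0046] gx -2.2 gy 3.7 z -2.9
0.0501 t22.35 [-0.0576 -0.0046] gx -3.1 gy 4.7 z -2.8
0.0505 t22.60 [-0.0572 -0.0045] gx -1.9 gy 4.3 z -2.4
0.0509 t22.85 [-0.0568 -0.0045] gx -2.9 gy 3.8 z -3.2
0.0513 t23.10 [-0.0564 -0.0045] gx -2.1 gy 5.3 z -3.0
0.0517 t23.35 [-0.0561 -0.0045] gx -1.9 gy 4.6 z -2.8
0.0521 t23.60 [-0.0557 -0.0045] gx -2.2 gy 4.4 z -3.0
0.0525 t23.85 [-0.0553 -0.0044] gx -3.2 gy 4.7 z -3.1
0.0529 t24.10 [-0.0549 -0.0044] gx -3.1 gy 5.5 z -3.1
0.0532 t24.35 [-0.0546 -0.0044] gx -3.5 gy 6.0 z -3.3
0.0535 t24.60 [-0.0543 -0.0044] gx -4.0 gy 4.7 z -3.4
0.0538 t24.85 [-0.0541 -0.0044] gx -3.7 gy 5.5 z -3.1
0.0541 t25.10 [-0.0538 -0.0044] gx -4.6 gy 4.9 z -3.5
0.0544 t25.35 [-0.0535 -0.0044] gx -4.1 gy 6.2 z -3.1
0.0547 t25.60 [-0.0532 -0.0043] gx -4.4 gy 5.8 z -2.9
0.0550 t25.85 [-0.0529 -0.0043] gx -4.4 gy 5.7 z -2.0
0.0553 t26.10 [-0.0526 -0.0043] gx -5.1 gy 4.8 z -2.9
0.0556 t26.35 [-0.0523 -0.0043] gx -5.2 gy 5.6 z -2.6
0.0559 t26.60 [-0.0521 -0.0043] gx -5.2 gy 5.2 z -3.0
0.0562 t26.85 [-0.0518 -0.0043] gx -5.5 gy 5.3 z -2.5
0.0565 t27.10 [-0.0516 -0.0043] gx -5.5 gy 4.9 z -2.9
0.0568 t27.35 [-0.0513 -0.0043] gx -6.3 gy 5.6 z -3.8
```

View pics/top5.png

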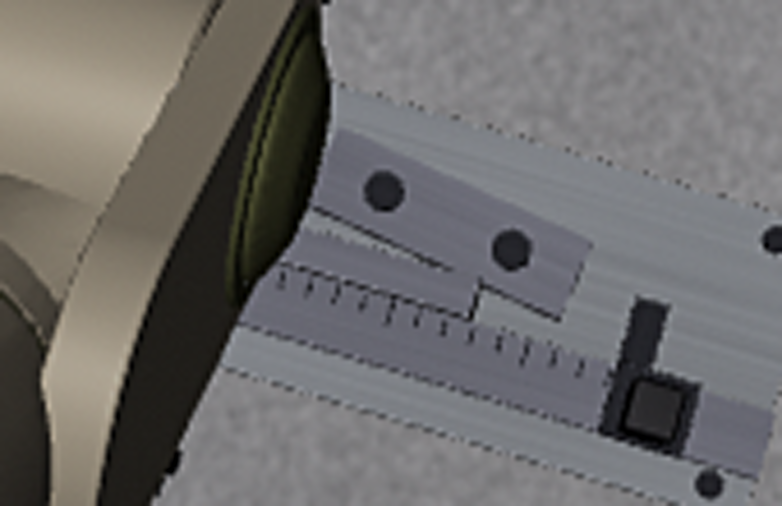

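```bash
python3 - <<'E'
from vis import *
f=lambda a:np.array(a)/4.6+[200,205]
n=w2g(ray("top",f([[473,320],[482,285]]),.038)); j=w2g(ray("top",f([[560,319]]),.026))
print(n.round(4),j.round(4),(n-j)[:,0])
E
```

```text
[[ 0.0608 -0.0109]
 [ 0.0603  0.0016]] [[ 0.0896 -0.0009]] [-0.02876088 -0.02927559]
```

```bash
cat > slide3.py <<'E'
from vis import *
x0=JX-.085-.11; Z=.0385
ctrl.let_go(); b=np.mean([ctrl.get_force() for _ in range(6)],0)
p0=w2g(ctrl.get_tcp_pos()); print("free",ctrl.get_time_s(),p0,b.round(2))
Y=-.0045;dx=.0560
ctrl.line_to([*g2w(x0+dx,Y),Z],feed=.02)
b=np.mean([ctrl.get_force() for _ in range(6)],0); print(w2g(ctrl.get_tcp_pos()),b.round(2))
ctrl.gripper_close(force=14); f=np.mean([ctrl.get_force() for _ in range(4)],0)-b
print("closed",ctrl.get_time_s(),ctrl.get_finger_gap(),f[:2]@GX,f[:2]@GY)
n=0
while dx<.060:
    dx+=.0003
    ctrl.line_to([*g2w(x0+dx,Y),Z],feed=.02); f=np.mean([ctrl.get_force() for _ in range(4)],0)-b
    r=(f[:2]@GX,f[:2]@GY,f[2])
    print("%.4f t%.2f"%(dx,ctrl.get_time_s()),w2g(ctrl.get_tcp_pos()).round(4),"gx %.1f gy %.1f z %.1f"%r, flush=True)
    if r[0]<-8: break
p,d=ctrl.read_camera("top"); cv2.imwrite("pics/top6.png",cv2.resize(p[205:315,200:370],None,fx=4.6,fy=4.6,interpolation=cv2.INTER_CUBIC))
E
python3 slide3.py
```

```text
free 28.5583 [-0.05050425 -0.00469952] [ 0.15 -0.49  0.  ]
[-0.05134056 -0.00448865] [ 0.17 -0.17  0.49]
closed 29.9167 0.013982617370079583 -0.4727323961255626 2.2346175116953906
0.0563 t30.17 [-0.0512 -0.0042] gx -3.9 gy 2.7 z -3.7
0.0566 t30.42 [-0.0511 -0.0042] gx -5.1 gy 3.1 z -4.1
0.0569 t30.67 [-0.0509 -0.0042] gx -6.5 gy 3.7 z -4.5
0.0572 t30.92 [-0.0507 -0.0042] gx -7.5 gy 3.3 z -4.5
0.0575 t31.17 [-0.0505 -0.0042] gx -8.7 gy 3.0 z -3.1
```

View pics/top6.png

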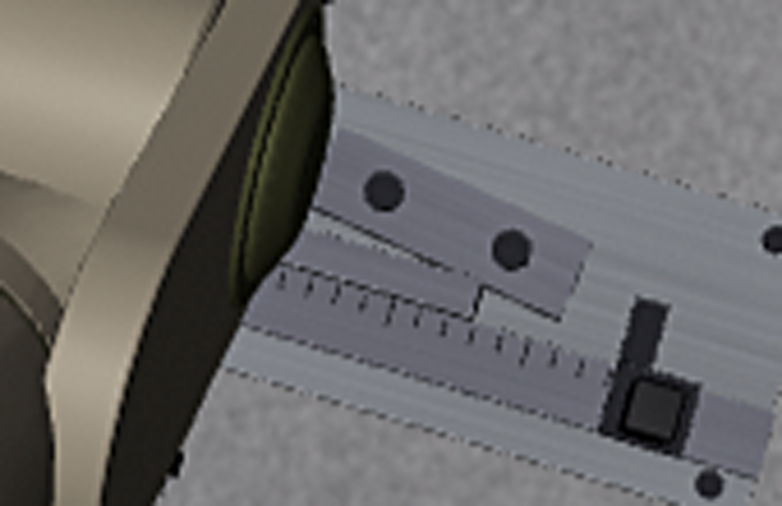

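```bash
cat > s4.py <<'E'
from vis import *
x0=JX-.085-.11; Z=.0385;Y=-.0045
b=np.array([.17,-.17,.49])
for dx in (.0578,.0581):
    ctrl.line_to([*g2w(x0+dx,Y),Z],feed=.02); f=np.mean([ctrl.get_force() for _ in range(4)],0)-b
    r=(f[:2]@GX,f[:2]@GY,f[2])
    print("%.4f t%.2f"%(dx,ctrl.get_time_s()),w2g(ctrl.get_tcp_pos()).round(4),"gx %.1f gy %.1f z %.1f"%r, flush=True)
    if r[0]<-10: break
ctrl.hold(.15)
ctrl.let_go(); print(ctrl.get_time_s(),ctrl.get_tcp_pos())
ctrl.line_to([*g2w(x0+.0565,Y),.10],feed=.15); 
P=g2w(.128+.009+.030,-.0225)
ctrl.move_pose([*P,.115],quat(PG)); print(ctrl.get_time_s())
for n in ("scene","top"):
    p,d=ctrl.read_camera(n); cv2.imwrite(f"pics/{n}7raw.png",p); cv2.imwrite(f"pics/{n}7.png",cv2.resize(p[140:240,200:420] if n=="scene" else p[185:325,140:390],None,fx=3.2,fy=3.2,interpolation=cv2.INTER_CUBIC))
E
python3 s4.py
```

```text
0.0578 t31.47 [-0.0503 -0.0042] gx -9.5 gy 3.2 z -3.9
0.0581 t31.72 [-0.0502 -0.0042] gx -11.1 gy 3.2 z -3.1
33.025 [0.46113888 0.07135661 0.03851186]
34.4667
```

View pics/scene7.png

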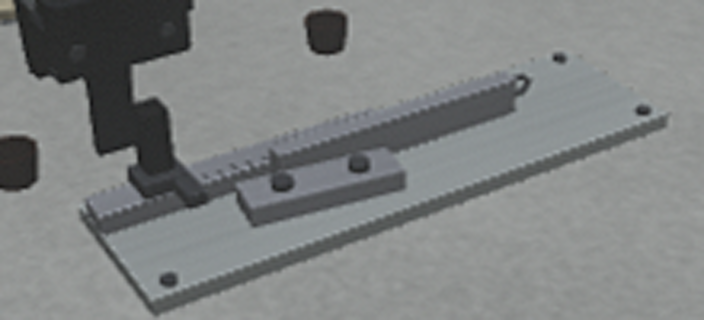

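View pics/top7.png

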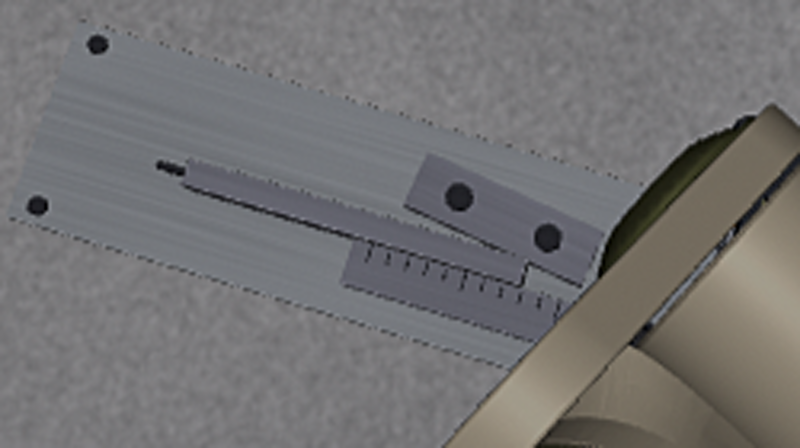

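```bash
cat > c1.py <<'E'
from vis import *
Yc=-.0225;Z=.070
ctrl.gripper_close(force=10); print(ctrl.get_time_s())
ctrl.line_to([*g2w(.167,Yc),Z],feed=.15)
b=np.mean([ctrl.get_force() for _ in range(6)],0); print(ctrl.get_time_s(),b.round(2))
def go(x,feed):
    ctrl.line_to([*g2w(x,Yc),Z],feed=feed); f=np.mean([ctrl.get_force() for _ in range(4)],0)-b
    r=(f[:2]@GX,f[:2]@GY,f[2])
    print("%.4f t%.2f"%(x,ctrl.get_time_s()),w2g(ctrl.get_tcp_pos()).round(4),"gx %.1f gy %.1f z %.1f"%r, flush=True); return r
for x in (.152,.145,.14,.125,.11,.102):
    if go(x,.05)[0]>5: break
for n in ("scene","top"):
    p,d=ctrl.read_camera(n); cv2.imwrite(f"pics/{n}8raw.png",p); cv2.imwrite(f"pics/{n}8.png",cv2.resize(p[140:240,200:420] if n=="scene" else p[185:325,140:390],None,fx=3.2,fy=3.2,interpolation=cv2.INTER_CUBIC))
E
python3 c1.py
```

```text
35.8667
36.3167 [-0.67 -0.7   0.53]
0.1520 t36.77 [ 0.1517 -0.0224] gx 0.1 gy 0.8 z -1.1
0.1450 t37.06 [ 0.1448 -0.0225] gx -0.9 gy 0.7 z -0.7
0.1400 t37.31 [ 0.1397 -0.0226] gx -0.9 gy 0.7 z -0.6
0.1250 t37.76 [ 0.1246 -0.0226] gx -0.9 gy 0.9 z -1.2
0.1100 t38.21 [ 0.1097 -0.0226] gx -0.6 gy 1.1 z -0.5
0.1020 t38.52 [ 0.1017 -0.0225] gx -0.2 gy 1.2 z -0.7
```

View pics/scene8.png

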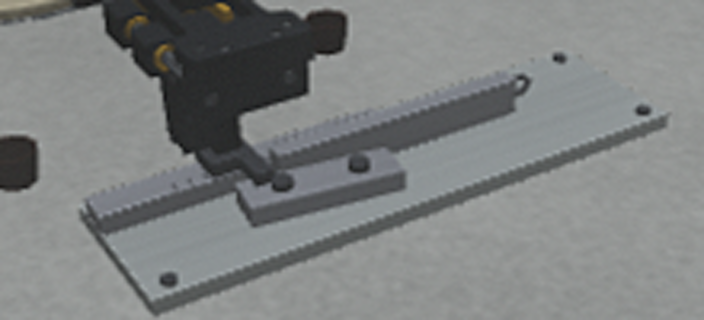

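View pics/top8.png

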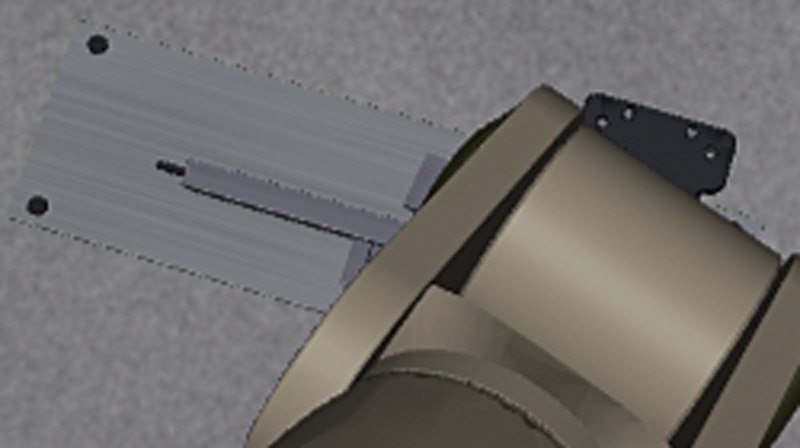

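```bash
cat > c2.py <<'E'
from vis import *
Yc=-.0225;Z=.070
b=np.array([-.67,-.7,.53])
x=.1005
ctrl.line_to([*g2w(x,Yc),Z],feed=.03)
while x>.085:
    x-=.0003
    ctrl.line_to([*g2w(x,Yc),Z],feed=.02); f=np.mean([ctrl.get_force() for _ in range(4)],0)-b
    r=(f[:2]@GX,f[:2]@GY,f[2])
    print("%.4f t%.2f"%(x,ctrl.get_time_s()),w2g(ctrl.get_tcp_pos()).round(4),"gx %.1f gy %.1f z %.1f"%r, flush=True)
    if r[0]>3.2: break
    if ctrl.get_time_s()>54: break
for n in ("scene",):
    p,d=ctrl.read_camera(n); cv2.imwrite(f"pics/{n}9.png",cv2.resize(p[140:240,200:420],None,fx=3.6,fy=3.6,interpolation=cv2.INTER_CUBIC))
E
python3 c2.py
```

```text
0.1002 t39.12 [ 0.1003 -0.0225] gx 1.2 gy 0.2 z -0.2
0.0999 t39.37 [ 0.0999 -0.0225] gx 1.7 gy 0.5 z -1.4
0.0996 t39.62 [ 0.0996 -0.0225] gx 0.3 gy 0.2 z -1.5
0.0993 t39.87 [ 0.0993 -0.0225] gx 0.5 gy 0.6 z 0.1
0.0990 t40.12 [ 0.099  -0.0225] gx 0.5 gy -0.3 z -0.6
0.0987 t40.37 [ 0.0987 -0.0225] gx -0.0 gy 0.1 z 1.2
0.0984 t40.62 [ 0.0984 -0.0225] gx 1.5 gy 0.6 z 0.4
0.0981 t40.87 [ 0.0981 -0.0225] gx 0.1 gy 0.5 z -0.3
0.0978 t41.12 [ 0.0978 -0.0225] gx -0.1 gy 0.5 z -0.8
0.0975 t41.37 [ 0.0975 -0.0225] gx 0.5 gy -0.5 z -0.8
0.0972 t41.62 [ 0.0972 -0.0225] gx 0.6 gy 0.3 z -1.6
0.0969 t41.87 [ 0.0969 -0.0225] gx 0.8 gy -0.2 z -1.2
0.0966 t42.12 [ 0.0966 -0.0225] gx 0.1 gy -0.3 z -1.3
0.0963 t42.37 [ 0.0963 -0.0225] gx 0.6 gy -0.4 z -0.5
0.0960 t42.62 [ 0.096  -0.0225] gx 0.2 gy 0.3 z -0.7
0.0957 t42.87 [ 0.0957 -0.0225] gx 1.0 gy -1.3 z -0.7
0.0954 t43.12 [ 0.0954 -0.0225] gx 0.9 gy -0.0 z -0.8
0.0951 t43.37 [ 0.0951 -0.0225] gx 0.4 gy -0.5 z -1.0
0.0948 t43.62 [ 0.0948 -0.0225] gx 0.8 gy 0.2 z -0.3
0.0945 t43.87 [ 0.0945 -0.0225] gx 0.2 gy -0.1 z -1.4
0.0942 t44.12 [ 0.0942 -0.0225] gx 1.1 gy -0.8 z -1.0
0.0939 t44.37 [ 0.0939 -0.0225] gx 0.6 gy -0.1 z -0.5
0.0936 t44.62 [ 0.0936 -0.0225] gx -0.5 gy -0.8 z 0.1
0.0933 t44.87 [ 0.0933 -0.0225] gx 0.5 gy -0.9 z -1.3
0.0930 t45.12 [ 0.093  -0.0225] gx 0.8 gy -0.2 z -1.3
0.0927 t45.37 [ 0.0927 -0.0225] gx 0.4 gy 0.0 z -0.5
0.0924 t45.62 [ 0.0924 -0.0225] gx 2.1 gy -0.3 z -0.4
0.0921 t45.87 [ 0.0923 -0.0225] gx 3.5 gy -1.2 z -1.2
```

View pics/scene9.png

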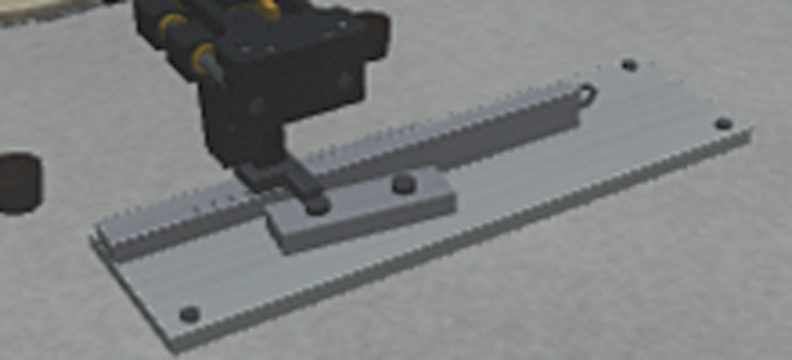

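The cursor meets the nose: force rose to 3.5 N and the motion stopped. I'll back off and verify.

```bash
python3 - <<'E'
from vis import *
ctrl.hold(.15)
ctrl.line_to([*g2w(.125,-.0225),.070],feed=.08)
ctrl.line_to([*g2w(.125,-.0225),.13],feed=.15)
ctrl.move_pose([.35,-.28,.25],quat(PG)); print(ctrl.get_time_s())
for n in ("scene","top"):
    p,d=ctrl.read_camera(n); cv2.imwrite(f"pics/{n}Araw.png",p); cv2.imwrite(f"pics/{n}A.png",cv2.resize(p[140:240,200:420] if n=="scene" else p[205:315,200:370],None,fx=3.6 if n=="scene" else 4.6,fy=3.6 if n=="scene" else 4.6,interpolation=cv2.INTER_CUBIC))
E
```

```text
48.0833
```

View pics/sceneA.png

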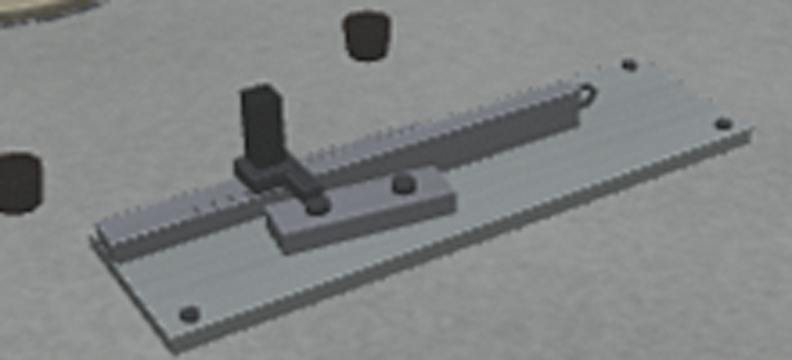

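View pics/topA.png

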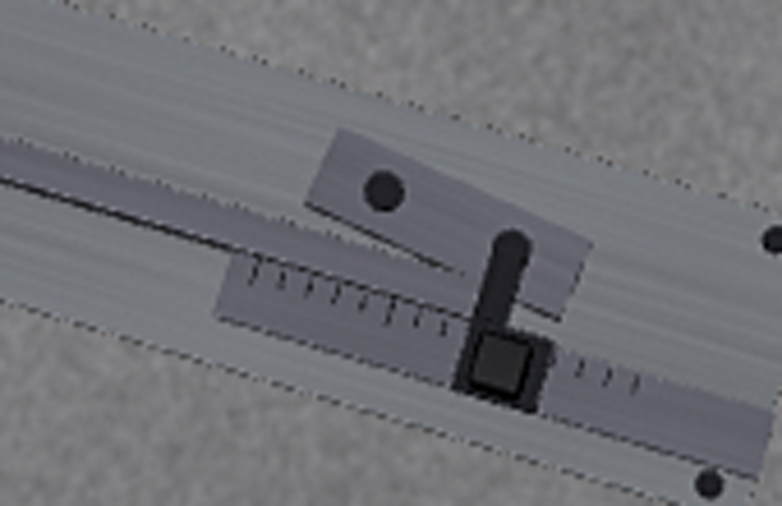

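```bash
python3 - <<'E'
from vis import *
f=lambda a:np.array(a)/4.6+[200,205]
print("nose",w2g(ray("top",f([[473,320],[482,285]]),.038)).round(4))
print("arm face",w2g(ray("top",f([[473,318],[492,245]]),.037)).round(4),"tip",w2g(ray("top",f([[512,232]]),.037)).round(4))
print("bolt orig",w2g(ray("top",f([[512,250]]),.031)).round(4))
p=cv2.imread("pics/topAraw.png"); a=p[255:285,290:320]
cv2.imwrite("pics/zA.png",cv2.resize(a,None,fx=18,fy=18,interpolation=cv2.INTER_NEAREST))
p=cv2.imread("pics/sceneAraw.png"); a=p[175:210,255:310]
cv2.imwrite("pics/zS.png",cv2.resize(a,None,fx=14,fy=14,interpolation=cv2.INTER_CUBIC))
E
```

```text
nose [[ 0.0608 -0.0109]
 [ 0.0603  0.0016]]
arm face [[ 0.0606 -0.0101]
 [ 0.0596  0.0161]] tip [[0.065  0.0225]]
bolt orig [[0.0666 0.017 ]]
```

View pics/zA.png

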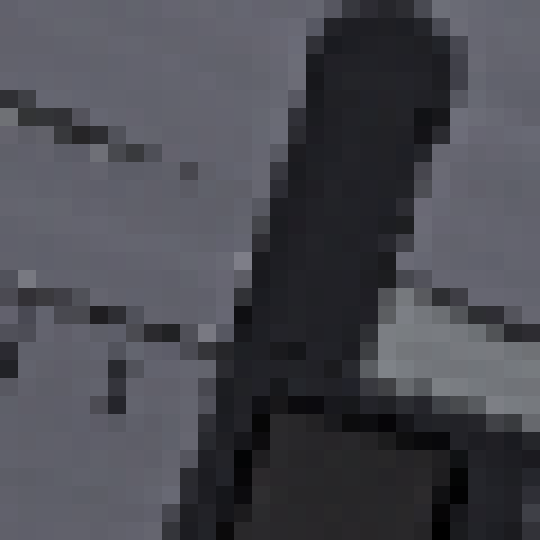

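View pics/zS.png

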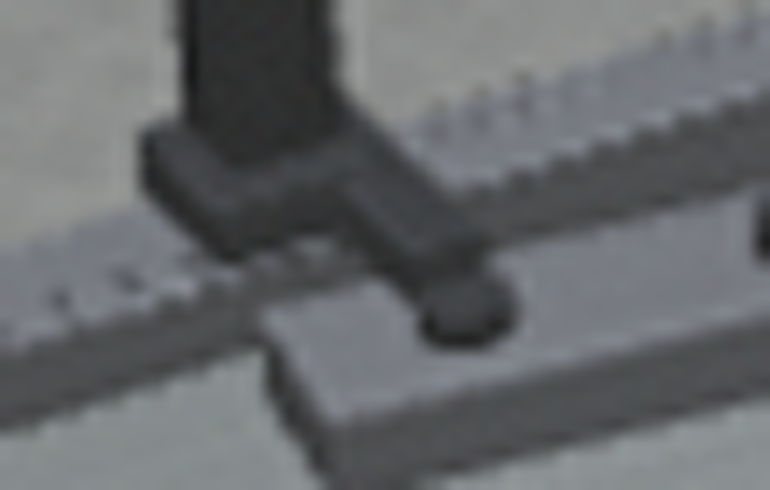

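No bed shows between nose and cursor face: both sit at x ≈ 60.5 mm, and the bar is where it was wedged. I'll hand it in.

```bash
python3 - <<'E'
from plant import ctrl
print(ctrl.get_time_s()); ctrl.sign_off()
E
```

```text
48.1833
the job is handed in; nothing more can be done
```

The bar is wedged in the tapered slot with the cursor against its plain end. Both are released, and I handed the job in at 48.2 s. No verdict was reported.

- **Wedging:** I lowered the bar onto the bed in the slot's mouth, brought it against the rail and slid it in with a light grip. The last push read about 11 N in all, roughly 8 to 9 N beyond the sliding friction. In the top picture the nose stands about 29 mm short of the jaw's narrow end, where first touch should be at 31.5 mm. The jaw force itself was not measured. I estimated it below the 18 N limit from the task's hint that about 10 N of push is right.
- **Cursor:** I pushed it up with closed fingers until the force rose to 3.5 N and it stopped. In the last top picture the cursor face and the nose are both at gauge x ≈ 60.5 mm, with no bed showing between them.
- **Thickness:** the finger gap read about 14 mm while gripping. That agrees with where the bar stopped in the taper.
- **Disagreements:** the camera and the arm differed by about 1.4 mm across the gauge, which I allowed for by feeling for the rail. While doing that I pressed the bar about 2 mm past first contact with the rail, at about 3 N. I backed off and let go, and the bar then lay parallel to the rail.
- **Not checked:** I did not measure the bystanders again at the end. The arm worked clear of them throughout.

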